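# Open the child-resistant drain cleaner under the sink

### The arm

A 6-joint arm with a two-finger parallel gripper is mounted at the origin on the work surface. World frame = base frame: x ahead of the robot, y to its left, z up, the work surface at z = 0. Lengths are in m, angles in degrees, forces in N, time in s.
With the tool pointing down it reaches from about 0.375 to 0.9 m from the base axis. Payload 3.1 kg.
Tool frame: the origin (TCP) lies at the very end of the fingers, on their centre line; the grasp point (between the pads) lies 19 mm behind it; z points along the fingers, y is the line along which they close (so a half turn about z gives the same grasp; the last joint's range is limited). The gripper opens to 87 mm and grips with 3 to 60 N. Pads are 19 mm wide; open, the fingers measure 117 mm over their backs; the gripper's body (75 mm by 190 mm) begins 51 mm behind the grasp point.
Start: joints at [63.684, 30.224, 82.088, -0, 67.689, -10.227], TCP at [0.173, 0.601, 0.223] pointing down, gripper open.
Joint ranges: [-176.69, 176.69], [-43.24, 126.21], [12.49, 139.97], [-82, 262], [0, 151.66], [-163.58, 163.58]. Speed limits (degrees/s): [159.86, 159.86, 180, 180, 180, 180].

### API

Orientations are given as a 3x3 rotation matrix whose columns are the frame's x, y, z axes.
In Python, from rig import readout, cams, bot gives the robot as it stands.
- The arm moves only by the shell command python3 -m inch 'ROWS'. ROWS is JSON, a list of rows, each a list of 5 numbers: the shift along the world's x, y, z in cm, then the turn about the world's z in degrees, then the finger opening in cm, from 0 to 8.7. In form: [[dx, dy, dz, twist, fingers], ...]. A call has 1 to 10 rows; each row is the pose to reach, as a shift and turn from the pose commanded when the call began; what a row does not reach only later rows make up. A row lasts 1/12 s, in which the tool goes at most 41.7 mm and 7.16 degrees, less where a joint would pass 70% of its speed; a pose out of reach is approached as far as the arm can. A call with a gripper value outside its range is refused whole. The fingers move at their own pace and stop on an object; the grip force is fixed at half the most. Time passes only in rows, so rows that repeat a pose let the fingers close. It gives the time, the measured TCP pose, the force, the opening and the grip force at its end, in the units of the state.
- readout.read_state(): the state, without advancing time (a new reading comes with each control period).
- cams.capture(name): name is "scene" or "side" or "wrist"; returns a dict with "image" (480x640x3 uint8, blue, green, red), "intrinsics" (3x3 intrinsics, pixels), "xyz" and "rotation" of the camera in the world; the wrist camera has in their place "tool_from_camera" (4x4, takes a point from camera to tool coordinates, whose origin is the TCP and whose axes are the flange's). Camera axes: x right, y down, z forward; pixel columns grow to the right and rows downward; lengths in m; the calibration is good to about 2 mm. A picture is of the moment at which its call begins: read the wrist's pose just before it. There is no depth.
- bot.hand_in(): hands the job in; it is judged then, once.
The state is a dict: "time_s": time; "joint_positions": joint angles; "qvel": joint speeds; "tau": joint torques, N m; "position": TCP position; "tcp_rot": TCP orientation; "force": force on the tool from outside, world axes, zero at the start; "moment": the same for the moment, N m; "opening": opening from 0.0 (shut) to 1.0 (fully open); "grasp_force": force on a finger pad.
Only numpy, scipy, OpenCV 4.12 (cv2) and the standard library are available. Lean on these libraries where they do the work, as an engineer would, in place of code of your own. Each camera call takes 0.05 s, during which the arm holds its last target. There are 200 camera calls.

### The job

Open the white bottle of drain cleaner that stands in the clear organiser: push its red child-resistant cap down hard and, keeping it pushed down, turn it about an eighth of a turn anticlockwise (seen from above); push and wrench together must never bear on the bottle with more than 40 N, so feel for it as the warped board gives. Lift the cap straight off and set it gently, right way up, on the floor of the organiser's open drawer, not letting go before it is down. Leave the jar, the strainer and the brush where they are.

Things in the scene. Friction and masses are not known exactly. Their poses are not given: they have to be found in the camera images.
- cap: red ribbed round cap of the drain cleaner, 53 mm diameter, 25 mm high, 42 g, loose but latched on the bottle's neck at the start. Origin: centre of its open underside (rim of the skirt); z up through its flat top, which is 25 mm above the origin; a white index bar on the top points to its -x. Upright its z is vertical. Latched, its axes are parallel to the bottle's.
- bottle: white square drain-cleaner bottle, 62 x 62 mm, held fast in the organiser's pocket: it can neither turn nor lift out. Origin: centre of its underside, z up along the neck's axis. Square body 95 mm high, sloping shoulder up to z = 108 mm, then a round neck 37 mm wide, which the cap hides, up to z = 134 mm. A black mark on the shoulder points to its -x.
- cap_seat (a point): point on the neck's axis at the latched cap's origin (bottle z = 117 mm), axes as the bottle's. The cap has a sprung 5 mm stroke: 11 N starts it, 20 N clears the latch teeth, 23 N bottoms it. Held down, it turns about +z (anticlockwise) with under 0.3 N m to a hard stop at 55 deg; between 33 and 55 deg it lifts straight off. Not pushed down, the teeth block it at 4 deg.
- board_top (a point): centre of the top of the warped plywood board, 240 x 310 mm, that carries the organiser. The board bows up off the cabinet floor and springs straight down under load (about 0.25 N per mm) by an unknown 1 to 21 mm, less the fuller the bottle, until it meets the floor and is hard; organiser, bottle, cap and drawer go down with it. z up, x as the organiser's.
- drawer: clear drawer of the organiser, standing open to its -x (towards the robot). Inside 164 x 146 mm, floor 3 mm above the origin, walls 52 mm high, front panel 62 mm. Origin: centre of its underside; x along the slide, y across. The organiser, 76 mm high, covers the part of the drawer beyond x = +31 to +53 mm; the uncovered part is centred about x = -25 mm. It slides if pushed with over 4 N.
- jar: closed glass jar with a brass-coloured screw lid, 72 mm diameter, 92 mm high, loose on the cabinet floor; origin at the centre of its underside. Leave it alone.
- strainer: aluminium sink drain strainer, a shallow perforated bowl 84 mm across and 35 mm high with a small centre knob, loose; origin at the centre of its underside. Leave it alone.
- brush: yellow scrubbing brush, 150 x 55 mm, 75 mm high with its grip, bristles down, loose; origin at the centre of its underside, x along its length. Leave it alone.
Things that resemble listed ones, but are neither listed nor needed, are in the scene too. There is more than one size of the cap; the one meant has the size given above.

How it is judged (in metres and radians):
On the way, in this order (a step that is already met when the one before it is completed fails the run):
1. the cap is turned out of its latch while still down on the neck (angle between the x axis of cap and the x axis of bottle, either way round above 0.5 rad and z of cap in the frame of bottle below 0.1225 m and horizontal distance between cap and bottle below 0.006 m), for 0.1 s.
2. the cap is lifted clear of the neck (z of cap in the frame of bottle above 0.145 m and angle between cap's own z axis and vertical below 0.5 rad), for 0.1 s.
3. the cap is lowered to within 10 mm of the drawer's floor while still held (x of cap in the frame of drawer between -0.062 and 0.062 m and y of cap in the frame of drawer between -0.053 and 0.053 m and z of cap in the frame of drawer below 0.013 m and angle between cap's own z axis and vertical below 0.3 rad and contact force between the fingers and cap above 0.5 N), for 0.05 s.
At the end, for the whole second after the job is handed in: the cap lies at rest and right way up (within 7 deg) flat on the drawer's floor, its centre within the drawer's walls (62 mm either way of the middle along the slide, 53 mm across), released (x of cap in the frame of drawer between -0.062 and 0.062 m and y of cap in the frame of drawer between -0.053 and 0.053 m and z of cap in the frame of drawer below 0.007 m and angle between cap's own z axis and vertical below 0.12 rad and linear speed of cap below 0.02 m/s); the robot touches nothing.
It fails at once if more than 40 N between the cap and the bottle (contact force between cap and bottle above 40 N).
It fails at once if the cap is forced past its latch without being pushed down (angle between the x axis of cap and the x axis of bottle, either way round between 0.15 and 0.4 rad and z of cap in the frame of bottle between 0.1155 and 0.1225 m and horizontal distance between cap and bottle below 0.006 m).
It fails at once if the robot bears on the bottle with more than 40 N (contact force between any of the fingers, the arm and bottle above 40 N).
It fails at once if the jar, the strainer or the brush is shifted by more than 30 mm (distance of any of jar, strainer, brush from where it was at the start of the episode above 0.03 m).
It also fails if it takes over 72 s, if anything falls off the work surface, if the arm or the gripper's body presses on something with over 40 N, if the wrist force passes 120 N, or if a joint passes its speed limit or range.

## Working session

There is one attempt and no reset: what is moved stays moved. The work goes in short steps, Python scripts to look and compute and a shell command to move; the robot and the scene stay as the last step left them, time stands still between calls to the robot, and variables do not carry over. Pictures are saved under pics/ and viewed, at most 12 in all, crops included, and the job is handed in when it is done.

```bash
mkdir -p pics
cat > h.py <<'E'
import numpy as np,cv2
from rig import readout,cams,bot
def shot(n,f):
    s=readout.read_state(); c=cams.capture(n); cv2.imwrite('pics/'+f,c['image'])
    K=np.array(c['intrinsics'])
    if n=='wrist':
        T=np.array(c['tool_from_camera']);R0=np.array(s['tcp_rot'])
        p=np.array(s['position'])+R0@T[:3,3];R=R0@T[:3,:3]
    else: p=np.array(c['xyz']);R=np.array(c['rotation'])
    np.savez('pics/'+f[:-4],K=K,p=p,R=R,im=c['image']); return c['image'],K,p,R
def ray(K,p,R,uv,z):
    d=R@np.linalg.inv(K)@np.array([*uv,1.]); return p+d*(z-p[2])/d[2]
def proj(K,p,R,X):
    q=K@(R.T@(np.array(X)-p)); return q[:2]/q[2]
E
python3 - <<'E'
from h import *
ims=[]
for n in ['scene','side','wrist']:
    im,K,p,R=shot(n,n+'0.png'); print(n,K[0],p.round(3),R[:,2].round(3))
print(readout.read_state())
E
```

```text
scene [611.33307022   0.         313.88927982] [1.408 0.913 0.854] [-0.612 -0.593 -0.523]
side [464.4186336    0.         322.70850156] [0.266 0.693 0.582] [ 0.329 -0.773 -0.543]
wrist [347.97809286   0.         314.64845013] [0.104 0.62  0.384] [ 0.25  -0.074 -0.965]
{'time_s': 0.15, 'joint_positions': array([ 6.36841599e+01,  3.02667786e+01,  8.21398414e+01,  1.62050571e-04,
        6.76877571e+01, -1.02279375e+01]), 'qvel': array([-0.01079475, -0.12005899, -0.1676543 ,  0.02603657, -0.00997303,
        0.02037688]), 'tau': array([ 1.25445658e-04, -4.40429270e+01, -1.76842475e+01,  6.33595046e-02,
        5.51765389e-02, -7.39136317e-05]), 'position': array([0.17292233, 0.6000242 , 0.22179414]), 'tcp_rot': array([[-9.60837279e-01,  2.77112229e-01, -7.32576117e-04],
       [ 2.77113040e-01,  9.60836191e-01, -1.47532184e-03],
       [ 2.95055922e-04, -1.62055062e-03, -9.99998643e-01]]), 'force': array([ 0.44421038,  0.35378677, -0.69958894]), 'moment': array([0.0026918 , 0.0350995 , 0.02309073]), 'grasp_force': 0.0, 'opening': 1.001290893473166}
```

View pics/scene0.png

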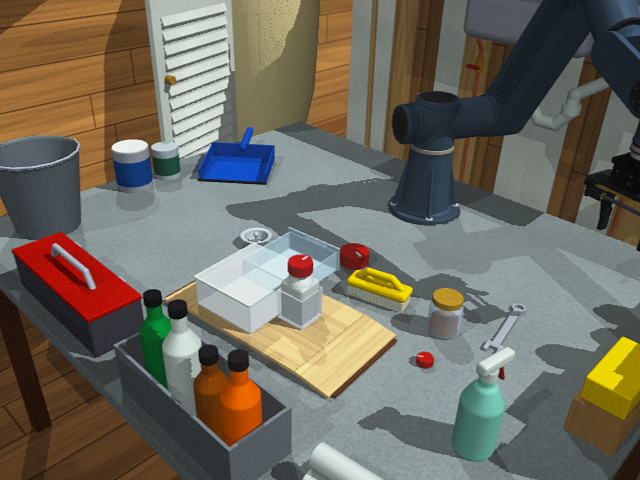

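View pics/side0.png

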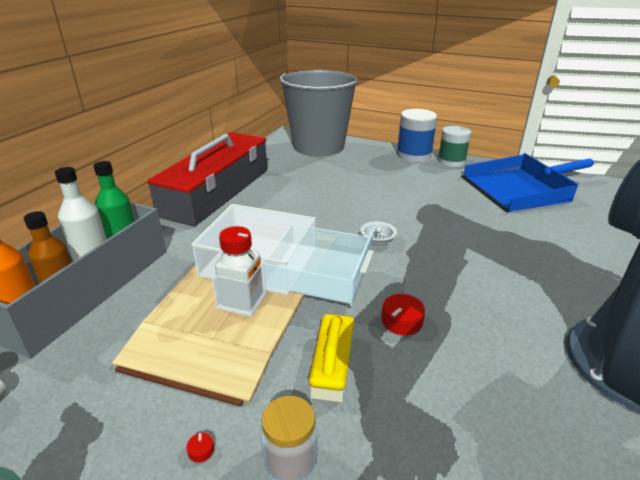

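The scene view shows the bottle cap at about (300,266) and the drawer at (292,258). In the side view the cap is at (236,240) and the drawer at (325,262). The other red caps are decoys lying on the table.

```bash
cat >> h.py <<'E'
def red(im,near,r=60):
    h=cv2.cvtColor(im,cv2.COLOR_BGR2HSV)
    m=cv2.inRange(h,(0,150,60),(8,255,255))|cv2.inRange(h,(172,150,60),(180,255,255))
    m=cv2.morphologyEx(m,cv2.MORPH_CLOSE,np.ones((7,7)))
    n,l,s,c=cv2.connectedComponentsWithStats(m)
    ok=[i for i in range(1,n) if s[i,4]>80]
    i=min(ok,key=lambda i:np.hypot(*(c[i]-near)))
    return c[i],s[i],l==i
def tri(v):
    A=np.zeros((3,3));b=np.zeros(3)
    for (K,p,R,uv) in v:
        d=R@np.linalg.inv(K)@np.array([*uv,1.]);d/=np.linalg.norm(d);P=np.eye(3)-np.outer(d,d);A+=P;b+=P@p
    return np.linalg.solve(A,b)
def load(f):
    z=np.load('pics/'+f+'.npz');return z['im'],z['K'],z['p'],z['R']
E
python3 - <<'E'
from h import *
v=[]
for n,near in [('scene0',(300,266)),('side0',(236,240))]:
    im,K,p,R=load(n);c,s,m=red(im,near);print(c,s);v.append((K,p,R,c))
X=tri(v);print('cap mid',X)
for (K,p,R,c) in v: print(proj(K,p,R,X)-c)
a=cv2.resize(load('scene0')[0][210:410,160:420],None,fx=3,fy=3,interpolation=cv2.INTER_CUBIC);cv2.imwrite('pics/c1.png',a)
b=cv2.resize(load('side0')[0][190:410,110:390],None,fx=2.7,fy=2.7,interpolation=cv2.INTER_CUBIC);cv2.imwrite('pics/c2.png',b)
E
```

```text
[299.94560669 265.73221757] [288 255  25  23 478]
[235.05371901 239.93250689] [220 227  31  27 726]
cap mid [0.65860937 0.14749878 0.15630607]
[0.02865774 0.06648764]
[ 0.02902578 -0.08519819]
```

View pics/c1.png

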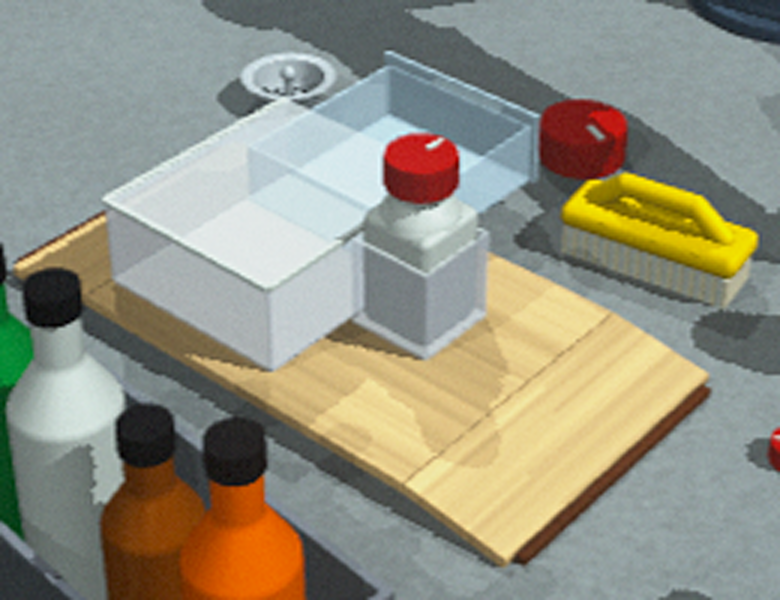

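View pics/c2.png

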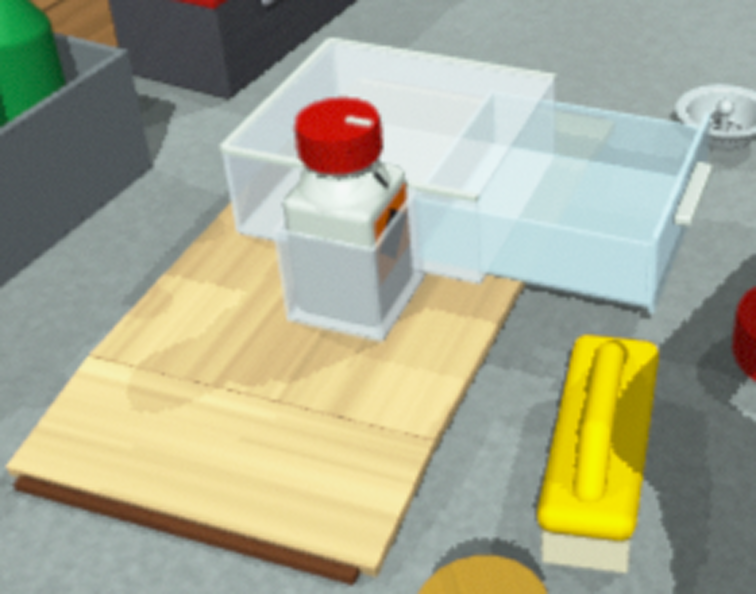

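The crops show these front-panel top corners: (387,55) and (538,118) in the scene crop, (710,113) and (655,243) in the side crop. The index bar points towards the drawer front.

Run:
```python
from h import *
a=load('scene0')[1:];b=load('side0')[1:]
f=lambda c1,c2:tri([(*a,np.array(c1)/3+[160,210]),(*b,np.array(c2)/2.7+[110,190])])
A=f((387,55),(710,113));B=f((538,118),(655,243));print('panel',A,B,np.linalg.norm(A-B))
# organiser top corners: far-left, near
C=f((272,287),(225,147));D=f((105,200),(332,40));print('org back',C,D,np.linalg.norm(C-D))
print('strainer',f((288,85),(725,108)))
u=(A-B)[:2]/np.linalg.norm((A-B)[:2]); x=np.array([u[1],-u[0]]);print('x axis',x,np.degrees(np.arctan2(x[1],x[0])))
m=((A+B)/2)[:2]
print('drawer origin approx',m+x*.085,'place',m+x*.06)
from rig import readout
```

```text
panel [ 0.48336875 -0.07341585  0.08857262] [0.46720676 0.08673754 0.08841792] 0.16096690438893577
org back [0.77362585 0.12114788 0.09901169] [ 0.79232993 -0.0447934   0.09717714] 0.1670021411637021
strainer [ 0.50254843 -0.18345192  0.02273544]
x axis [-0.99494658 -0.10040573] -174.23746558847057
drawer origin approx [ 0.3907173  -0.00187364] place [0.41559096 0.0006365 ]
```

```bash
python3 -m inch '[[0,0,3,0,8.7],[48.6,-45.3,4,0,8.7],[48.6,-45.3,4,0,8.7],[48.6,-45.3,4,0,8.7],[48.6,-45.3,4,0,8.7],[48.6,-45.3,4,0,8.7],[48.6,-45.3,4,0,8.7],[48.6,-45.3,4,0,8.7],[48.6,-45.3,4,0,8.7],[48.6,-45.3,4,0,8.7]]'; python3 -c "
from rig import readout;s=readout.read_state();print(s['position'],s['time_s'])"
```

```text
time_s: 0.98
position: [0.4484, 0.3431, 0.2581]
tcp_rot: [[-0.961, 0.277, -0.0], [0.277, 0.961, -0.0], [0.0, -0.0, -1.0]]
force: [0.8, -0.1, 0.1]
opening: 0.999
grasp_force: 0.0
[0.44841132 0.34312019 0.25806233] 0.9833
```

```bash
python3 -m inch '[[19,-17.6,0,0,8.7],[19,-17.6,0,0,8.7],[19,-17.6,0,0,8.7],[19,-17.6,0,0,8.7],[19,-17.6,0,0,8.7],[19,-17.6,0,0,8.7],[19,-17.6,0,0,8.7],[19,-17.6,0,0,8.7],[19,-17.6,0,0,8.7],[19,-17.6,0,0,8.7]]'
python3 - <<'E'
from h import *
im,K,p,R=shot('wrist','w1.png')
c0=proj(K,p,R,(0.6586,0.1475,.156));print(c0)
c,s,m=red(im,c0);print(c,s,ray(K,p,R,c,.156))
cs,_=cv2.findContours(m.astype(np.uint8),0,1);print(cv2.minEnclosingCircle(max(cs,key=cv2.contourArea)))
E
```

```text
time_s: 1.82
position: [0.6358, 0.17, 0.2578]
tcp_rot: [[-0.961, 0.276, -0.002], [0.276, 0.961, 0.0], [0.002, -0.0, -1.0]]
force: [-0.0, -0.3, -0.4]
opening: 1.0
grasp_force: 0.0
[295.76472283 280.28752429]
[293.72452943 282.19121601] [ 260  248   67   63 3347] [0.65971174 0.14544072 0.156     ]
((292.9902038574219, 282.0686340332031), 34.951114654541016)
```

View pics/w1.png

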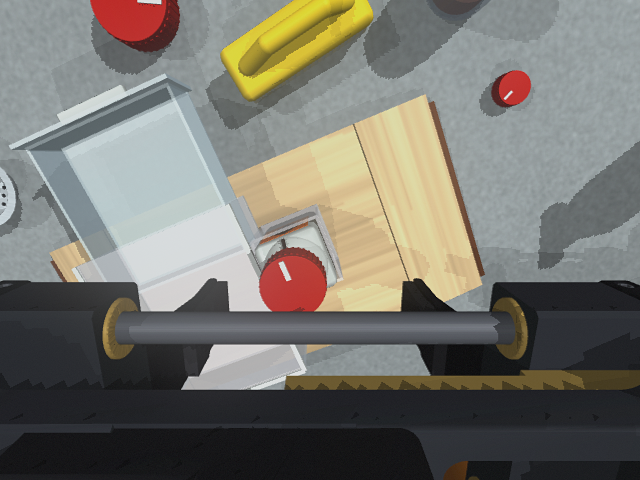

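The wrist view shows the cap at (293,282), agreeing with the triangulation to 2 mm. I'll centre over it and descend.

```bash
python3 -m inch '[[2.4,-2.4,0,0,8.7],[2.4,-2.4,-3,0,8.7],[2.4,-2.4,-6,0,8.7],[2.4,-2.4,-8,0,8.7],[2.4,-2.4,-8,0,8.7],[2.4,-2.4,-8,0,8.7]]'
python3 - <<'E'
from h import *
im,K,p,R=shot('wrist','w2.png')
c,s,m=red(im,proj(K,p,R,(0.6595,0.146,.156)));print(c,s,ray(K,p,R,c,.156))
E
```

```text
time_s: 2.37
position: [0.6598, 0.1463, 0.1774]
tcp_rot: [[-0.961, 0.275, -0.003], [0.275, 0.961, 0.0], [0.003, -0.001, -1.0]]
force: [0.0, 0.4, 1.9]
opening: 1.005
grasp_force: 0.0
[314.38029159 278.3564026 ] [ 264  234   98   77 5693] [0.65664053 0.1469312  0.156     ]
```

View pics/w2.png

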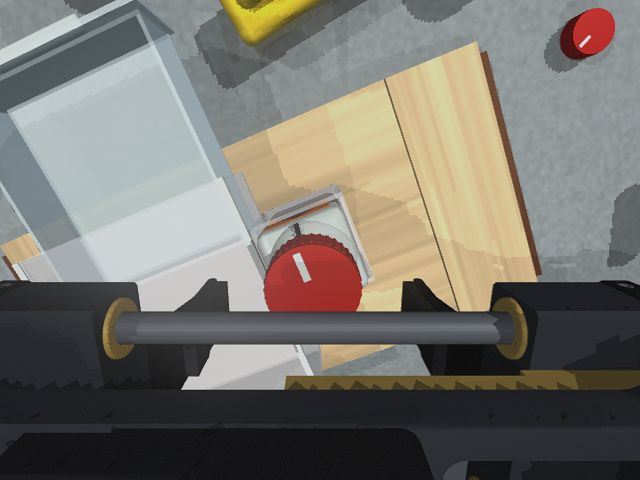

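The cap is at columns 264–362 and centred between the fingers at 228 and 402. I'll descend and close.

```bash
python3 - <<'E'
from h import *
im,K,p,R=load('w2');print(ray(K,p,R,(313,287),.169))
E
python3 -m inch '[[0,0,-1.5,0,8.7],[0,0,-3.1,0,8.7],[0,0,-3.1,0,8.7],[0,0,-3.1,0,8.7]]'
```

```text
[0.65647609 0.14624489 0.169     ]
time_s: 2.75
position: [0.6618, 0.1454, 0.1487]
tcp_rot: [[-0.961, 0.276, 0.001], [0.276, 0.961, 0.0], [-0.001, 0.001, -1.0]]
force: [0.0, -0.1, 0.9]
opening: 0.997
grasp_force: 0.0
```

```bash
python3 -m inch '[[-0.3,0.1,-0.1,0,8.7],[-0.3,0.1,-0.1,0,6.5],[-0.3,0.1,-0.1,0,4.5],[-0.3,0.1,-0.1,0,4.5],[-0.3,0.1,-0.1,0,4.5],[-0.3,0.1,-0.1,0,4.5],[-0.3,0.1,-0.1,0,4.5]]'
```

```text
time_s: 3.33
position: [0.6585, 0.1458, 0.1463]
tcp_rot: [[-0.961, 0.277, 0.0], [0.277, 0.961, 0.0], [-0.0, 0.0, -1.0]]
force: [-0.1, 1.2, -0.6]
opening: 0.63
grasp_force: 0.0
```

```bash
python3 -m inch '[[0,0,0,0,4.5],[0,0,0,0,4.5],[0,0,0,0,4.5],[0,0,0,0,4.5]]'
```

```text
time_s: 3.67
position: [0.6584, 0.1455, 0.1461]
tcp_rot: [[-0.961, 0.277, -0.0], [0.277, 0.961, -0.0], [0.0, -0.001, -1.0]]
force: [-0.1, -1.8, -0.1]
opening: 0.6
grasp_force: 30.0
```

Gripped, with an opening of about 53 mm and 30 N on the pads. Now I'll push down in steps.

```bash
python3 -m inch '[[0,0,-0.2,0,4.5],[0,0,-0.4,0,4.5],[0,0,-0.4,0,4.5]]'|egrep 'pos|force';python3 -m inch '[[0,0,-0.2,0,4.5],[0,0,-0.4,0,4.5],[0,0,-0.4,0,4.5]]'|egrep 'pos|force'
```

```text
position: [0.6585, 0.1455, 0.1418]
force: [-0.8, -2.5, 1.9]
grasp_force: 30.0
position: [0.6584, 0.1456, 0.1379]
force: [-1.2, -2.6, 2.2]
grasp_force: 30.0
```

```bash
python3 -m inch '[[0,0,-0.2,0,4.5],[0,0,-0.3,0,4.5],[0,0,-0.3,0,4.5]]'|egrep 'pos|force: \[';python3 -m inch '[[0,0,-0.1,0,4.5],[0,0,-0.2,0,4.5],[0,0,-0.2,0,4.5]]'|egrep 'pos|force: \['
```

```text
position: [0.6584, 0.1456, 0.135]
force: [-1.7, -3.2, 2.9]
position: [0.6584, 0.1456, 0.1335]
force: [-1.9, -3.9, 4.6]
```

```bash
for i in 1 2; do python3 -m inch '[[0,0,-0.1,0,4.5],[0,0,-0.1,0,4.5],[0,0,-0.1,0,4.5]]'|egrep 'pos|force: \[';done
```

```text
position: [0.6585, 0.1456, 0.1334]
force: [-3.8, -4.5, 9.2]
position: [0.6585, 0.1456, 0.1331]
force: [-3.8, -4.4, 11.8]
```

```bash
for i in 1 2; do python3 -m inch '[[0,0,-0.1,0,4.5],[0,0,-0.1,0,4.5],[0,0,-0.1,0,4.5]]'|egrep 'pos|force: \[';done
```

```text
position: [0.6585, 0.1455, 0.1325]
force: [-4.2, -4.1, 13.6]
position: [0.6585, 0.1456, 0.1318]
force: [-4.4, -4.6, 14.8]
```

```bash
for i in 1 2 3; do python3 -m inch '[[0,0,-0.1,0,4.5],[0,0,-0.1,0,4.5],[0,0,-0.1,0,4.5]]'|egrep 'pos|force: \[';done
```

```text
position: [0.6585, 0.1456, 0.1312]
force: [-5.9, -5.6, 16.4]
position: [0.6585, 0.1456, 0.1305]
force: [-6.2, -5.4, 16.3]
position: [0.6585, 0.1456, 0.1298]
force: [-5.8, -4.4, 18.6]
```

```bash
for i in 1 2; do python3 -m inch '[[-0.05,-0.05,-0.1,0,4.5],[-0.05,-0.05,-0.1,0,4.5],[-0.05,-0.05,-0.1,0,4.5]]'|egrep 'pos|force: \[';done
```

```text
position: [0.6586, 0.1456, 0.1294]
force: [-6.6, -3.7, 19.3]
position: [0.6586, 0.1456, 0.1288]
force: [-6.2, -2.9, 20.0]
```

```bash
for i in 1 2; do python3 -m inch '[[-0.1,0,-0.1,0,4.5],[-0.1,0,-0.1,0,4.5],[-0.1,0,-0.1,0,4.5]]'|egrep 'pos|force: \[';done
```

```text
position: [0.6586, 0.1456, 0.1284]
force: [-5.2, -1.9, 22.1]
position: [0.6586, 0.1456, 0.1281]
force: [-4.7, -2.6, 22.9]
```

```bash
python3 -m inch '[[-0.1,0,-0.1,0,4.5],[-0.1,0,-0.1,0,4.5],[-0.1,0,-0.1,0,4.5]]'|egrep 'pos|force: \[';python3 -m inch '[[0,0,0,2,4.5],[0,0,0,4,4.5],[0,0,0,4,4.5]]'; python3 -c "
from rig import readout;s=readout.read_state();print(s['moment'])"
```

```text
position: [0.6586, 0.1456, 0.1281]
force: [-3.9, -3.2, 25.0]
time_s: 7.92
position: [0.6588, 0.1457, 0.1281]
tcp_rot: [[-0.978, 0.208, 0.012], [0.208, 0.978, 0.002], [-0.011, 0.004, -1.0]]
force: [-3.5, -1.5, 25.5]
opening: 0.602
grasp_force: 30.0
[-0.45482667  0.65947055 -0.01911242]
```

```bash
for i in 1 2; do python3 -m inch '[[0,0,0,3,4.5],[0,0,0,6,4.5],[0,0,0,6,4.5]]'|egrep 'pos|rot|force'; python3 -c "
from rig import readout;s=readout.read_state();print(s['moment'])";done
```

```text
position: [0.6591, 0.1459, 0.1281]
tcp_rot: [[-0.994, 0.105, 0.013], [0.105, 0.995, 0.002], [-0.012, 0.003, -1.0]]
force: [-2.7, -1.2, 24.6]
grasp_force: 30.0
[-0.36277212  0.62679345  0.02677018]
position: [0.6593, 0.1461, 0.1281]
tcp_rot: [[-1.0, -0.0, 0.013], [0.0, 1.0, 0.002], [-0.013, 0.002, -1.0]]
force: [-3.1, -1.2, 25.5]
grasp_force: 30.0
[-0.31527274  0.50712527  0.0154766 ]
```

```bash
for i in 1 2 3; do python3 -m inch '[[0,0,0,4,4.5],[0,0,0,8,4.5],[0,0,0,9,4.5],[0,0,0,9,4.5]]'|egrep 'pos|rot|force'; python3 -c "
from rig import readout;s=readout.read_state();print(s['moment'])";done
python3 - <<'E'
from h import *
shot('wrist','w3.png')
a=cv2.resize(shot('side','s3.png')[0][200:340,170:310],None,fx=4,fy=4,interpolation=cv2.INTER_CUBIC);b=load('w3')[0]
cv2.imwrite('pics/v3.png',cv2.resize(np.hstack([cv2.resize(a,(480,480)),b[:,100:500]]),(800,436)))
E
```

```text
position: [0.6595, 0.1459, 0.1281]
tcp_rot: [[-0.988, -0.155, 0.014], [-0.155, 0.988, 0.002], [-0.014, -0.0, -1.0]]
force: [-2.0, -2.0, 25.0]
grasp_force: 30.0
[-0.32729165  0.50838028 -0.05494782]
position: [0.6595, 0.1459, 0.1281]
tcp_rot: [[-0.951, -0.308, 0.014], [-0.308, 0.952, 0.002], [-0.013, -0.002, -1.0]]
force: [-2.6, -2.0, 24.6]
grasp_force: 30.0
[-0.26058258  0.47968121 -0.03751671]
position: [0.6595, 0.1458, 0.1281]
tcp_rot: [[-0.891, -0.453, 0.013], [-0.453, 0.892, 0.002], [-0.013, -0.004, -1.0]]
force: [-1.3, -1.8, 24.9]
grasp_force: 30.0
[-0.30724568  0.59902454  0.00245375]
```

View pics/v3.png

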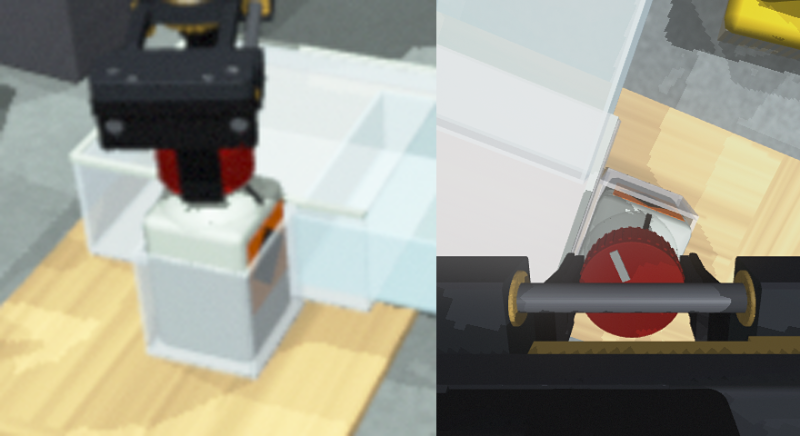

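In the wrist frame the index bar is still about 20° off vertical, so the cap turned about 43° with the gripper. Now I'll lift.

```bash
python3 -m inch '[[0,0,0.3,0,4.5],[0,0,0.6,0,4.5],[0,0,1,0,4.5],[0,0,1.5,0,4.5],[0,0,2,0,4.5],[0,0,2.5,0,4.5],[0,0,3,0,4.5],[0,0,3.5,0,4.5],[0,0,4,0,4.5],[0,0,4.5,0,4.5]]'; python3 -m inch '[[0,0,1,0,4.5],[0,0,2.5,0,4.5],[0,0,4,0,4.5],[0,0,5,0,4.5],[0,0,5,0,4.5],[0,0,5,0,4.5]]'
python3 - <<'E'
from h import *
a,*A=shot('side','s4.png');b,*B=shot('scene','sc4.png');shot('wrist','w4.png')
z=load('w4')[0]
cv2.imwrite('pics/v4.png',cv2.resize(np.hstack([a[130:370,150:430],b[150:390,180:420],cv2.resize(z,(320,240))]),(800,240)))
# panel corners by projection of earlier estimate
E
```

```text
time_s: 10.35
position: [0.6568, 0.1451, 0.1653]
tcp_rot: [[-0.892, -0.452, 0.005], [-0.452, 0.892, 0.001], [-0.005, -0.002, -1.0]]
force: [6.7, -1.6, -5.6]
opening: 0.597
grasp_force: 30.0
time_s: 10.85
position: [0.654, 0.1454, 0.2159]
tcp_rot: [[-0.892, -0.453, -0.001], [-0.453, 0.892, 0.001], [0.0, 0.001, -1.0]]
force: [0.6, -0.3, -0.4]
opening: 0.602
grasp_force: 30.0
```

View pics/v4.png

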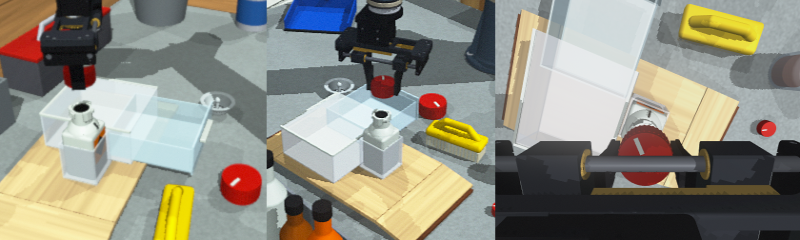

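The cap is off and held, and the neck is bare. Next I'll move over the drawer.

```bash
python3 -m inch '[[-3,-3.3,0,-5,4.5],[-6,-6.6,0,-10,4.5],[-9,-10,0,-15,4.5],[-11.9,-13.3,0,-21,4.5],[-11.9,-13.3,0,-21,4.5],[-11.9,-13.3,0,-21,4.5],[-11.9,-13.3,0,-21,4.5]]'
python3 - <<'E'
from h import *
im,K,p,R=shot('wrist','w5.png')
O=np.array([.56,.0152]);x=np.array([.995,.1]);y=np.array([-.1,.995])
for (a,b,z) in [(-82,-73,.0785),(-82,73,.0785),(31,73,.0785),(31,-73,.0785),(-25,0,.03)]:
    X=[*(O+a/1e3*x+b/1e3*y),z];q=proj(K,p,R,X);print(a,b,q);cv2.circle(im,tuple(int(t) for t in q),4,(0,0,255),2)
cv2.imwrite('pics/v5.png',im)
E
```

```text
time_s: 11.58
position: [0.5356, 0.0116, 0.2161]
tcp_rot: [[-0.995, -0.102, 0.0], [-0.102, 0.995, 0.001], [-0.0, 0.001, -1.0]]
force: [-0.1, 0.3, -0.6]
opening: 0.6
grasp_force: 30.0
-82 -73 [229.45150929 169.36896632]
-82 73 [402.74407985 169.75640571]
31 73 [394.40941045 294.35047857]
31 -73 [236.98707839 294.05211354]
-25 0 [315.72107519 224.43560259]
```

View pics/v5.png

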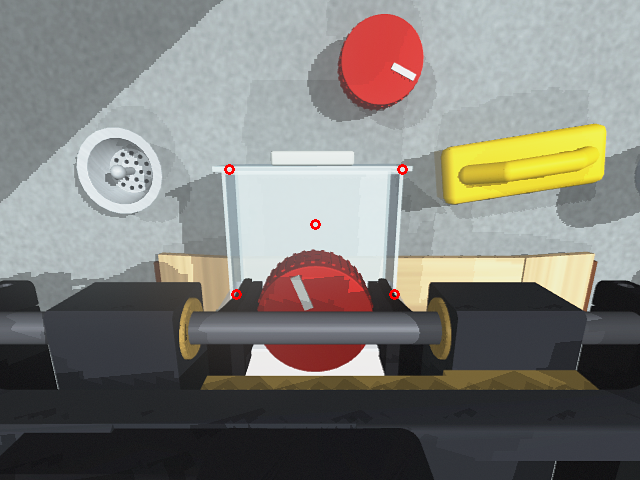

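The predicted drawer corners (229,169) and (403,170) lie on the real wall tops, and the drawer is centred and aligned. Now I'll lower.

```bash
python3 -m inch '[[0,0,-3,0,4.5],[0,0,-6,0,4.5],[0,0,-9,0,4.5],[0,0,-12,0,4.5],[0,0,-14.5,0,4.5],[0,0,-16,0,4.5],[0,0,-17,0,4.5],[0,0,-17,0,4.5],[0,0,-17,0,4.5]]'; python3 -m inch '[[0,0,-0.4,0,4.5],[0,0,-0.8,0,4.5],[0,0,-0.8,0,4.5],[0,0,-0.8,0,4.5]]';python3 - <<'E'
from h import *
a=shot('side','s6.png')[0];b=shot('scene','sc6.png')[0]
cv2.imwrite('pics/v6.png',cv2.resize(np.hstack([a[200:340,230:410],b[200:340,190:370]]),(800,311),interpolation=cv2.INTER_CUBIC))
E
```

```text
time_s: 12.38
position: [0.5363, 0.0125, 0.0459]
tcp_rot: [[-0.995, -0.104, 0.0], [-0.104, 0.995, 0.0], [-0.0, 0.0, -1.0]]
force: [-0.2, -0.1, -0.3]
opening: 0.598
grasp_force: 30.0
time_s: 12.72
position: [0.5358, 0.0118, 0.0387]
tcp_rot: [[-0.995, -0.103, 0.001], [-0.103, 0.995, -0.0], [-0.001, -0.0, -1.0]]
force: [0.0, -0.2, -0.8]
opening: 0.603
grasp_force: 30.0
```

View pics/v6.png

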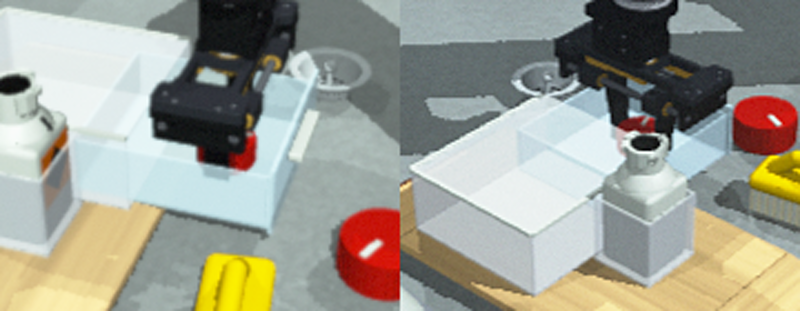

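The gripper is inside the drawer and clear of the organiser and bottle. I'll feel for the floor.

```bash
for i in 1 2 3 4; do python3 -m inch '[[0,0,-0.1,0,4.5],[0,0,-0.2,0,4.5],[0,0,-0.2,0,4.5],[0,0,-0.2,0,4.5]]'|egrep 'pos|force: \[';done
```

```text
position: [0.5354, 0.0118, 0.0361]
force: [-0.4, -0.6, -0.7]
position: [0.5354, 0.0119, 0.0341]
force: [0.2, -0.9, -0.8]
position: [0.5354, 0.0118, 0.0321]
force: [-0.4, -1.0, -0.4]
position: [0.5354, 0.0118, 0.0301]
force: [0.6, -0.2, 1.5]
```

The cap is on the floor (force rose by 2 N), so I'll release it.

```bash
python3 -m inch '[[0,0,0,0,4.5],[0,0,0,0,5.6],[0,0,0,0,6],[0,0,0,0,7],[0,0,0,0,7.8],[0,0,0,0,7.8],[0,0,0,0,7.8],[0,0,0,0,7.8]]'; python3 -m inch '[[0,0,1,0,7.8],[0,0,2.5,0,7.8],[0,0,5,0,7.8],[0,0,8,0,7.8],[0,0,12,0,7.8],[0,0,16,0,7.8],[0,0,18,0,7.8],[0,0,18,0,7.8],[0,0,18,0,7.8]]'
python3 - <<'E'
from h import *
a=shot('side','s7.png')[0];b=shot('scene','sc7.png')[0];im,K,p,R=shot('wrist','w7.png')
c,s,m=red(im,proj(K,p,R,(.5355,.012,.042)));X=ray(K,p,R,c,.042);print(c,s,X)
d=X[:2]-[.56,.0152];print('drawer xy',d@[.995,.1],d@[-.1,.995])
cv2.imwrite('pics/v7.png',cv2.resize(np.hstack([a[200:340,230:410],b[200:340,190:370],im[150:374,200:488][::1,::1].copy() if 0 else cv2.resize(im,(187,140))]),(800,205),interpolation=cv2.INTER_CUBIC))
E
```

```text
time_s: 14.82
position: [0.5355, 0.0118, 0.0302]
tcp_rot: [[-0.995, -0.103, 0.0], [-0.103, 0.995, -0.0], [-0.0, -0.0, -1.0]]
force: [0.5, -0.8, -0.2]
opening: 0.882
grasp_force: 0.1
time_s: 15.57
position: [0.536, 0.0118, 0.2121]
tcp_rot: [[-0.995, -0.103, 0.004], [-0.103, 0.995, -0.001], [-0.004, -0.001, -1.0]]
force: [0.2, 0.0, -0.7]
opening: 0.894
grasp_force: 0.0
[314.33907285 233.44415011] [ 287  207   55   53 2265] [0.53859522 0.012289   0.042     ]
drawer xy -0.02158886060626427 -0.0007559638944723731
```

View pics/v7.png

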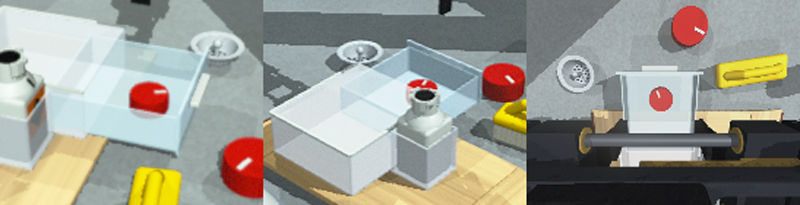

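The cap lies upright on the drawer floor, about 22 mm from the middle along the slide, and the gripper is clear.

```bash
python3 -m inch '[[0,0,0,0,7.8],[0,0,0,0,7.8],[0,0,0,0,7.8],[0,0,0,0,7.8]]' | head -1; python3 -c "
from rig import bot;print(bot.hand_in())"
```

```text
time_s: 16.05
the job is handed in; nothing more can be done
None
```

The job is handed in, though no verdict came back: the cap was pushed down (peak reading about 25 N), turned about 43°, lifted off and released right way up on the drawer floor at about 16 s, and the jar, strainer and brush were not touched.

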